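# Push the soil dish through the gap into the inspection stop

### The arm

A 7-joint arm with a two-finger parallel gripper is mounted at the origin on the work surface; the furniture and walls round the work are solid. World frame = base frame: x ahead of the robot, y to its left, z up, the work surface at z = 0. Lengths are in m, angles in degrees, forces in N, time in s.
With the tool pointing down it reaches from about 0.425 to 0.875 m from the base axis. Payload 8.4 kg.
Tool frame: the origin (TCP) lies midway between the tips of the shut fingers; the grasp point (between the pads) lies 19 mm behind it; z points along the fingers, y is the direction in which the jaws open and shut (so a half turn about z gives the same grasp; the last joint's range is limited). The gripper opens to 87 mm and grips with 3 to 60 N. Pads are 19 mm wide; open, the fingers measure 117 mm over their backs; the gripper's body (75 mm by 190 mm) begins 51 mm behind the grasp point.
Start: joints at [70.634, 19.091, 2.286, 83.961, -0.768, 76.965, -3.352], TCP at [0.154, -0.632, 0.223] pointing down, gripper open.
Joint ranges: [-147.57, 147.57], [-21.85, 119.76], [-74.77, 79.35], [14.55, 137.4], [-85.83, 265.84], [4.83, 119.75], [-152.11, 152.11]. Speed limits (degrees/s): [127.2, 127.2, 159.86, 159.86, 180, 180, 180].

### API

Orientations are given as a 3x3 rotation matrix whose columns are the frame's x, y, z axes.
In Python, from workcell import ctrl gives the robot as it stands.
- The arm moves only by the tool jog_arm, never from a script. Its argument "rows" is a list of rows, each a list of 7 numbers: the shift along the tool's x, y, z in m, then the turn, a rotation vector about the tool's x, y, z in rad, then the finger opening in m, from 0 to 0.087. A call has 1 to 12 rows; each row is the pose to reach, as a shift and turn from the pose commanded when the call began, along the tool's axes at that moment; what a row does not reach only later rows make up. A row lasts 1/12 s, in which the tool goes at most 41.7 mm and 7.16 degrees, less where a joint would pass 70% of its speed; a pose out of reach is approached as far as the arm can. A call with a gripper value outside its range is refused whole. The fingers move at their own pace and stop on an object; "newtons" is the grip in N (left out, the last holds). Time passes only in rows, so rows that repeat a pose let the fingers close. It gives the time, the measured TCP pose, the force and the opening at its end, in the units of the state.
- ctrl.state(): the state, without advancing time (a new reading comes with each control period).
- ctrl.read_camera(name): name is "scene" or "top" or "wrist"; returns a dict with "pixels" (480x640x3 uint8, red, green, blue), "fx", "fy", "cx", "cy" (pixels), "T" (4x4, takes a point from camera to world coordinates). Camera axes: x right, y down, z forward; pixel columns grow to the right and rows downward; lengths in m; the calibration is good to about 2 mm. A picture is of the moment at which its call begins. There is no depth.
- ctrl.close_job(): hands the job in, once; it reports no verdict.
The state is a dict: "clock": time; "joint_pos": joint angles; "qvel": joint speeds; "tau": joint torques, N m; "ee_pos": TCP position; "tool_rot": TCP orientation; "contact_force": force on the tool from outside, world axes, zero at the start; "ft_torque": the same for the moment, N m; "width": finger opening in m.
Only numpy, scipy, OpenCV 4.12 (cv2) and the standard library are available. Lean on these libraries where they do the work, as an engineer would, in place of code of your own. Each camera call takes 0.05 s, during which the arm holds its last target.

### The job

With your fingertips, push the petri dish of soil along the surface through the narrow gap between the two wooden slide boxes, on until it rests in the V-shaped wooden stop behind them, touching both arms of the V. Only push it from behind, against its side: do not grip it, lift it, tip it or press on top of it. Leave the stoppers, vial and jars alone and finish with the gripper clear of everything.

Things in the scene. Friction and masses are not known exactly. Their poses are not given: they have to be found in the camera images.
- dish: The glass petri dish with brown soil in it: round, 62 mm across (radius 31 mm), 14 mm tall, 30 to 65 g, loose, standing on the work surface. Its origin is the centre of its underside; z is up, its yaw means nothing. To the fingers it is a solid disc.
- gap (a point): The middle of the gap between the two fixed slide boxes, at the height of the work surface. Its x axis points level along the gap, the way the dish is pushed (in at the mouth, out towards the V stop); y is level across it. The gap is 68 mm wide (y = -34 to +34 mm); its straight walls run from x = -43 mm (mouth) to x = +43 mm (exit). The surface is flat all the way through.
- box_a: Wooden slide box at the +y side of gap, closed, fixed to the work surface: 118 mm wide across the gap's y, 86 to 93 mm long along its x, 34 mm tall. Origin at the centre of its underside; its axes are parallel to those of gap.
- box_b: The same kind of fixed wooden slide box at the -y side of gap.
- seat (a point): Where the centre of the dish's underside lies when it rests in the V stop: on the gap's centre line, 85 mm beyond gap along x, at surface height, same axes. The V stop is a fixed pale wooden fence 16 mm tall with two straight arms at 45 degrees either side of the centre line, open towards the gap; the seated dish touches both arms.
- bung: Bystander, loose, to be left alone: a red-brown rubber stopper, 30 mm wide, 26 mm tall; origin at the centre of its underside.
- cork: Bystander, loose, to be left alone: a cork stopper, 26 mm wide, 24 mm tall; origin at the centre of its underside.
- vial: Bystander, loose, to be left alone: a corked glass vial lying on its side, 19x68x19 mm; origin at the centre of its underside.
- jar_tall: Bystander, loose, to be left alone: a glass specimen jar with a screw lid, 43 mm wide, 74 mm tall; origin at the centre of its underside.
- jar_short: Bystander, loose, to be left alone: a glass specimen jar with a screw lid, 44 mm wide, 66 mm tall; origin at the centre of its underside.
There are look-alikes about, which are no part of the job. Of the things that look like the dish, take the one that is nearest to the robot's base at the start.

How it is judged:
By the outcome, as a careful person would: the job done as asked, in the order asked, and still so for the second after the job is handed in, with the robot touching nothing.
It also fails if it takes over 64 s, if anything falls off the work surface, if the arm or the gripper's body presses on something with over 40 N, if the wrist force passes 120 N, or if a joint passes its speed limit or range.

## Working session

There is one attempt and no reset: what is moved stays moved. The work goes in short steps, Python scripts to look and compute and a tool call to move; the robot and the scene stay as the last step left them, time stands still between calls to the robot, and variables do not carry over. Pictures are saved under pics/ and viewed, and the job is handed in when it is done.

Besides the shell and the picture viewer there is one more tool, called after "Request:" by a JSON object that holds its "op" and its "data". jog_arm: Moves the arm, as the interface text tells. Its arguments: {"type":"object","properties":{"rows":{"type":"array","items":{"type":"array","items":{"type":"number"}}},"newtons":{"type":"number"}},"required":["rows"]}

```bash
mkdir -p pics
python3 - <<'E'
from workcell import ctrl
import cv2,numpy as np
np.set_printoptions(precision=4,suppress=True)
for n in("scene","top"):
    d=ctrl.read_camera(n);cv2.imwrite(f"pics/{n}1.png",d["pixels"][:,:,::-1]);print(n,d["fx"],d["cx"],d["cy"],np.array(d["T"]))
print(ctrl.state())
E
```

```text
scene 515.5414328168767 307.2966197922071 244.00711212946064 [[ 0.9691  0.2028 -0.1405  0.6503]
 [ 0.2462 -0.8321  0.4969 -0.4248]
 [-0.0161 -0.5161 -0.8564  0.894 ]
 [ 0.      0.      0.      1.    ]]
top 461.79430208136324 312.0204934653754 231.17111823633576 [[-0.0019 -0.9981  0.061   0.4451]
 [-1.      0.0014 -0.0076  0.0559]
 [ 0.0075 -0.0611 -0.9981  0.9575]
 [ 0.      0.      0.      1.    ]]
{'clock': 0.1, 'joint_pos': array([70.6341, 19.1284,  2.2859, 84.0056, -0.7694, 76.9645, -3.3526]), 'qvel': array([-0.0096, -0.0395,  0.0079, -0.2583,  0.0624, -0.0049,  0.0436]), 'tau': array([  0.0037, -65.782 ,   1.3395, -40.4708,  -0.0599,   0.041 ,
         0.0002]), 'ee_pos': array([ 0.1536, -0.6312,  0.2217]), 'tool_rot': array([[ 0.9716,  0.2365, -0.0004],
       [ 0.2365, -0.9716,  0.0014],
       [-0.0001, -0.0014, -1.    ]]), 'contact_force': array([-0.3415,  0.3873,  0.3249]), 'ft_torque': array([ 0.0542, -0.0149,  0.0115]), 'width': 0.08730770956604736}
```

View pics/scene1.png

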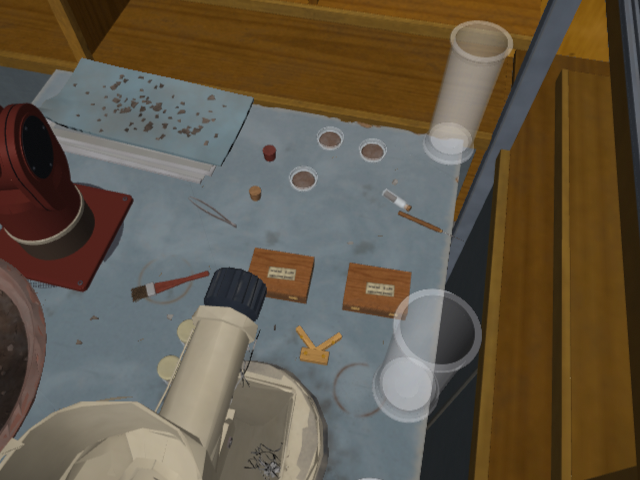

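View pics/top1.png

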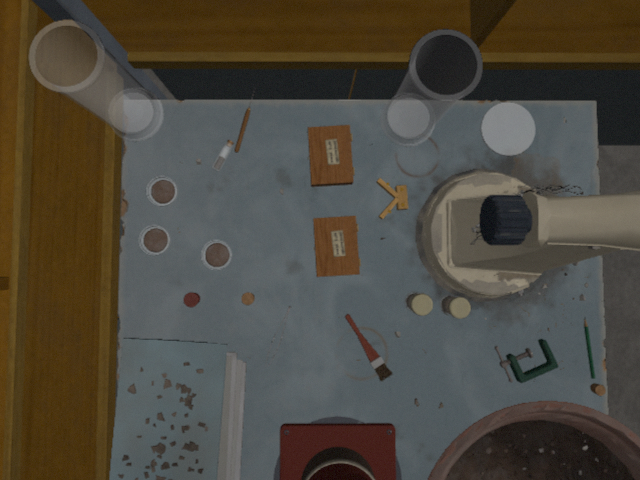

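```bash
cat > h.py <<'E'
from workcell import ctrl
import cv2,numpy as np
np.set_printoptions(precision=4,suppress=True)
def ray(d,px,z=0.):
    T=np.array(d["T"]);px=np.atleast_2d(px).astype(float)
    r=np.c_[(px[:,0]-d["cx"])/d["fx"],(px[:,1]-d["cy"])/d["fy"],np.ones(len(px))]@T[:3,:3].T
    o=T[:3,3];return o+r*((z-o[2])/r[:,2])[:,None]
def proj(d,p):
    T=np.array(d["T"]);c=(np.atleast_2d(p)-T[:3,3])@T[:3,:3]
    return np.c_[d["fx"]*c[:,0]/c[:,2]+d["cx"],d["fy"]*c[:,1]/c[:,2]+d["cy"]]
def crop(d,x0,y0,x1,y1,s,name):
    cv2.imwrite("pics/"+name,cv2.resize(d["pixels"][y0:y1,x0:x1,::-1],None,fx=s,fy=s,interpolation=cv2.INTER_CUBIC))
E
python3 - <<'E'
from h import *
d=ctrl.read_camera("top");s=ctrl.read_camera("scene");w=ctrl.read_camera("wrist")
cv2.imwrite("pics/w1.png",w["pixels"][:,:,::-1])
P=[[0,0,0],[.154,-.632,.223],[.154,-.632,0]]
print(proj(d,P),proj(s,P))
crop(d,280,100,440,220+60,5,"t_gap.png") if 0 else crop(d,290,110,430,290,3.3*1,"t_gap.png")
crop(d,130,160,290,320,3.5,"t_dish.png")
crop(s,230,120,440,380,2.3,"s_gap.png")
print(ray(d,[[162,191],[155,240],[217,254],[400,198]]))
E
```

```text
[[336.6937 481.0632]
 [749.7444 445.5128]
 [645.6257 401.5942]] [[  60.5411  232.422 ]
 [-188.9813  642.1267]
 [ -57.0385  619.3362]]
[[ 0.588   0.3611  0.    ]
 [ 0.4859  0.3737  0.    ]
 [ 0.4567  0.2453  0.    ]
 [ 0.5729 -0.1353  0.    ]]
```

View pics/w1.png

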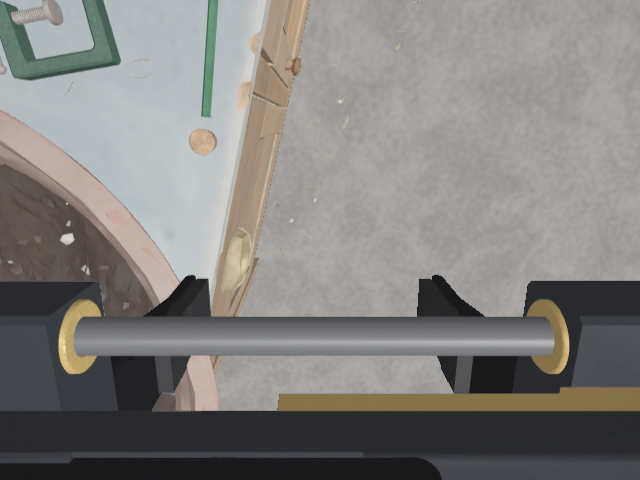

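View pics/t_gap.png

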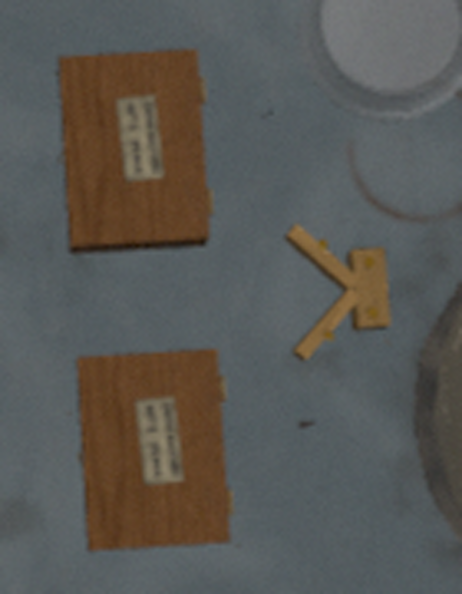

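View pics/t_dish.png

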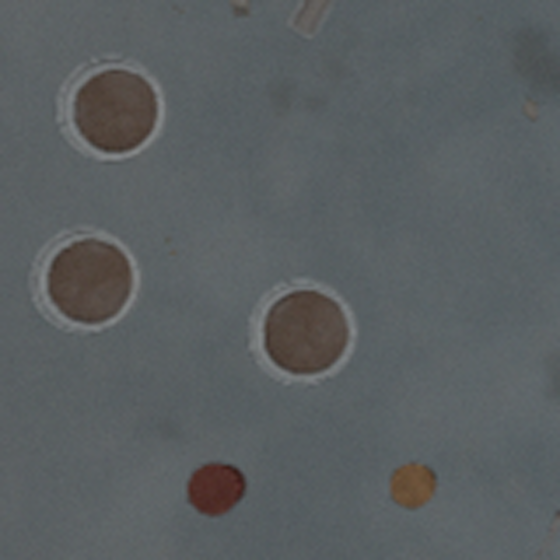

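View pics/s_gap.png

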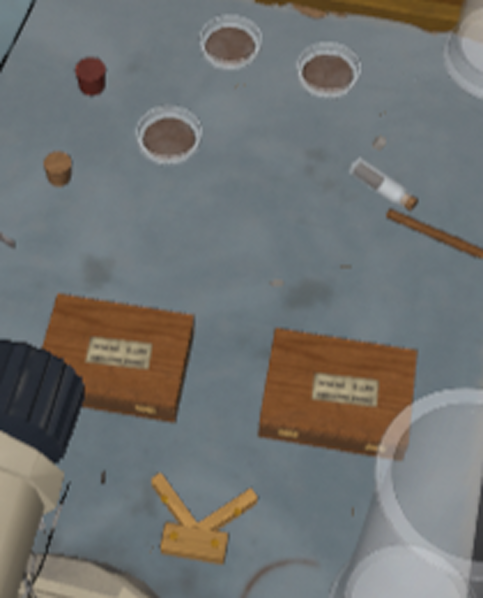

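Run:
```python
from h import *
d=ctrl.read_camera("top");s=ctrl.read_camera("scene")
def tri(pt,ps):
    A=[];b=[]
    out=[]
    for c,p in((d,pt),(s,ps)):
        o=np.array(c["T"])[:3,3];r=ray(c,p)[0]-o;r/=np.linalg.norm(r);M=np.eye(3)-np.outer(r,r);A.append(M);b.append(M@o)
    X=np.linalg.solve(A[0]+A[1],b[0]+b[1]);return X,proj(d,X)-pt
print("eyep",tri((507,220),(236,290)))
# glass cylinders rims
print("cylA top",tri((66,56),(481,42)));print("cylB top",tri((446,64),(436,330)))
print("pot?",ray(d,[[440,470],[540,402],[606,410]],0.1))
dk=d["pixels"]; sk=s["pixels"]
crop(d,400,120,640,480,1.6,"t_mic.png");crop(s,0,240,400,480,2,"s_mic.png")
```

```text
eyep (array([ 0.4977, -0.1983,  0.3671]), array([[-0.9441, -1.8758]]))
cylA top (array([0.7498, 0.4188, 0.28  ]), array([[0.115 , 0.2226]]))
cylB top (array([ 0.7386, -0.152 ,  0.2789]), array([[0.0823, 0.292 ]]))
pot? [[ 0.0649 -0.181   0.1   ]
 [ 0.1845 -0.3662  0.1   ]
 [ 0.1697 -0.4867  0.1   ]]
```

View pics/t_mic.png

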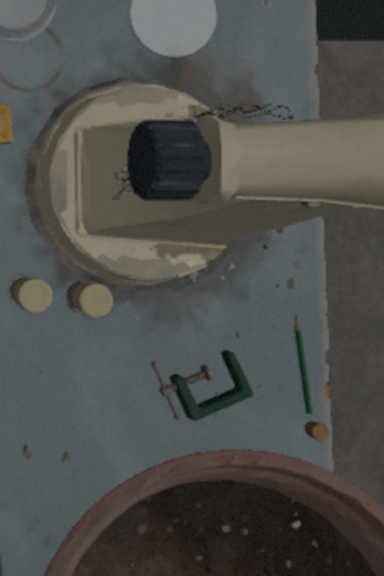

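View pics/s_mic.png

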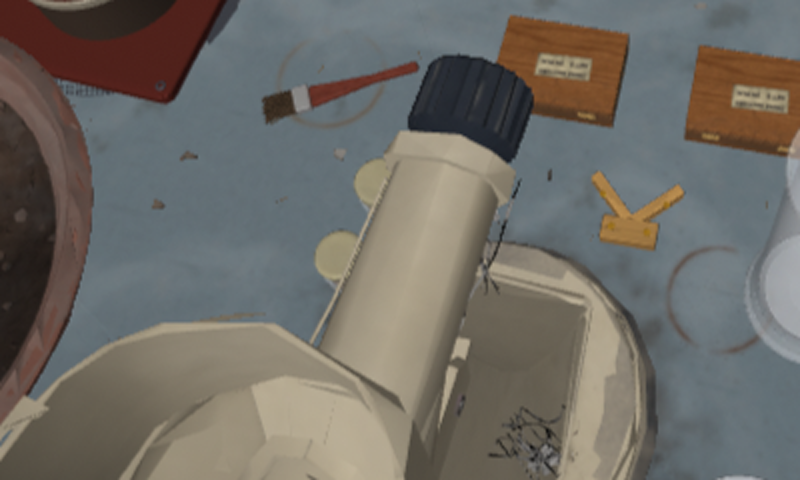

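Run:
```python
from h import *
d=ctrl.read_camera("top");im=d["pixels"]
hsv=cv2.cvtColor(im,cv2.COLOR_RGB2HSV)
print(hsv[160,325],hsv[270,345],hsv[196,402],hsv[254,217],hsv[254,330])
m=((hsv[:,:,0]<22)&(hsv[:,:,1]>80)).astype(np.uint8)
m[:, :290]=0;m[:,430:]=0;m[:115]=0;m[290:]=0
m=cv2.morphologyEx(m,cv2.MORPH_OPEN,np.ones((2,2)))
cs,_=cv2.findContours(m,cv2.RETR_EXTERNAL,cv2.CHAIN_APPROX_NONE)
for c in cs:
    if cv2.contourArea(c)<100: continue
    r=cv2.minAreaRect(c);b=cv2.boxPoints(r);print(cv2.contourArea(c),r);W=ray(d,b,.034);print(b,W,W.mean(0))
    e=np.diff(np.r_[W,W[:1]],axis=0);print(np.linalg.norm(e,axis=1),np.degrees(np.arctan2(e[:,1],e[:,0])))
m=((hsv[:,:,0]<22)&(hsv[:,:,1]>60)).astype(np.uint8);m[:,:195]=0;m[:,240:]=0;m[:230]=0;m[285:]=0
c=max(cv2.findContours(m,0,1)[0],key=cv2.contourArea);(c0,r0)=cv2.minEnclosingCircle(c);print("soil",c0,r0,ray(d,[c0],.005))
for k,c in (("bung",(192,299)),("cork",(248,298)),("j",(419,304)),("j2",(457,307)),("vial",(224,154))):print(k,ray(d,[c],.02))
```

```text
[ 14 165  96] [ 15 161  95] [ 17 129 123] [11 65 83] [ 14 164  92]
2395.0 ((337.4844665527344, 246.74339294433594), (58.34748458862305, 43.586692810058594), 86.53176879882812)
[[313.9662 218.9415]
 [357.473  216.3047]
 [361.0027 274.5453]
 [317.4959 277.1821]] [[ 0.5262  0.045   0.034 ]
 [ 0.5314 -0.0424  0.034 ]
 [ 0.4148 -0.0486  0.034 ]
 [ 0.4098  0.0382  0.034 ]] [ 0.4706 -0.002   0.034 ]
[0.0876 0.1167 0.0869 0.1166] [ -86.5915 -176.9947   93.3279    3.3329]
454.0 ((393.6110534667969, 197.9619140625), (40.110069274902344, 28.552448272705078), 85.10090637207031)
[[377.6743 179.1994]
 [406.1224 176.7609]
 [409.5479 216.7245]
 [381.0997 219.1629]] [[ 0.6066 -0.0839  0.034 ]
 [ 0.6115 -0.1415  0.034 ]
 [ 0.5304 -0.1472  0.034 ]
 [ 0.5256 -0.0899  0.034 ]] [ 0.5685 -0.1156  0.034 ]
[0.0578 0.0813 0.0575 0.0812] [ -85.1017 -175.9556   94.8346    4.2587]
2386.0 ((331.7086486816406, 156.0465545654297), (58.78074264526367, 42.98452377319336), 86.633544921875)
[[308.5276 127.969 ]
 [351.438  125.4448]
 [354.8897 184.1241]
 [311.9793 186.6483]] [[ 0.7116  0.0556  0.034 ]
 [ 0.7169 -0.0316  0.034 ]
 [ 0.5966 -0.0377  0.034 ]
 [ 0.5915  0.0488  0.034 ]] [0.6542 0.0088 0.034 ]
[0.0874 0.1204 0.0867 0.1203] [ -86.5664 -177.091    93.3512    3.2321]
soil (216.35000610351562, 254.35000610351562) 10.974847793579102 [[0.4559 0.2456 0.005 ]]
bung [[0.3661 0.2906 0.02  ]]
cork [[0.3678 0.178  0.02  ]]
j [[ 0.3549 -0.1668  0.02  ]]
j2 [[ 0.3487 -0.2435  0.02  ]]
vial [[0.6614 0.2292 0.02  ]]
```

Request:
{"op": "jog_arm", "data": {"rows": [[0, 0, -0.04, 0, 0, 0, 0], [0, 0, -0.08, 0, 0, 0, 0], [0, 0, -0.12, 0, 0, 0, 0], [0, 0, -0.16, 0, 0, 0, 0], [0, 0, -0.2, 0, 0, 0, 0], [0, 0, -0.24, 0, 0, 0, 0], [0, 0, -0.28, 0, 0, 0, 0], [0, 0, -0.28, 0, 0, 0, 0]]}}

```text
clock: 1.07
ee_pos: [0.1538, -0.6319, 0.5117]
tool_rot: [[0.972, 0.237, 0.004], [0.237, -0.972, -0.012], [0.001, 0.012, -1.0]]
contact_force: [-0.2, 0.8, 1.9]
width: 0.0416
```

Run:
```python
from h import *
w=ctrl.read_camera("wrist");s=ctrl.read_camera("scene")
cv2.imwrite("pics/ws2.png",np.hstack([cv2.resize(w["pixels"],(400,300)),cv2.resize(s["pixels"],(400,300))])[:,:,::-1])
st=ctrl.state();print(st["joint_pos"],w["T"])
```

```text
[ 70.1648  21.3353   3.856   48.3716  -1.4927 110.1069  -3.085 ] [[ 0.2354 -0.9387 -0.2519  0.2226]
 [-0.9718 -0.2241 -0.0731 -0.6131]
 [ 0.0121  0.262  -0.965   0.6746]
 [ 0.      0.      0.      1.    ]]
```

View pics/ws2.png

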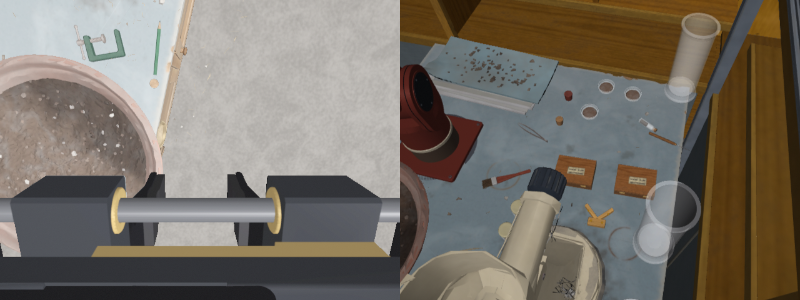

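Request:
{"op": "jog_arm", "data": {"rows": [[0, -0.018, 0, 0, 0, 0.12, 0.026], [0, -0.036, 0, 0, 0, 0.24, 0.026], [0, -0.054, 0, 0, 0, 0.36, 0.026], [0, -0.072, 0, 0, 0, 0.48, 0.026], [0, -0.09, 0, 0, 0, 0.6, 0.026], [0, -0.108, 0, 0, 0, 0.72, 0.026], [0, -0.126, 0, 0, 0, 0.84, 0.026], [0, -0.144, 0, 0, 0, 0.96, 0.026], [0, -0.162, 0, 0, 0, 1.08, 0.026], [0, -0.18, 0, 0, 0, 1.2, 0.026], [0, -0.198, 0, 0, 0, 1.32, 0.026], [0, -0.21, 0, 0, 0, 1.44, 0.026]]}}

```text
clock: 2.17
ee_pos: [0.1036, -0.4258, 0.5015]
tool_rot: [[0.356, -0.935, -0.001], [-0.935, -0.356, 0.002], [-0.002, -0.0, -1.0]]
contact_force: [0.4, -0.3, -0.1]
width: 0.0262
```

Run:
```python
from h import *
w=ctrl.read_camera("wrist");s=ctrl.read_camera("scene")
cv2.imwrite("pics/ws3.png",np.hstack([cv2.resize(w["pixels"],(400,300)),cv2.resize(s["pixels"],(400,300))])[:,:,::-1])
st=ctrl.state();print(st["joint_pos"],st["ee_pos"],st["tool_rot"],st["width"])
```

```text
[ 64.1342  -5.8506   5.619   79.3393   0.5832 106.4863 -89.0929] [ 0.1036 -0.426   0.5023] [[ 0.3587 -0.9335  0.0002]
 [-0.9335 -0.3587  0.0001]
 [-0.0001 -0.0002 -1.    ]] 0.026115355827723195
```

View pics/ws3.png

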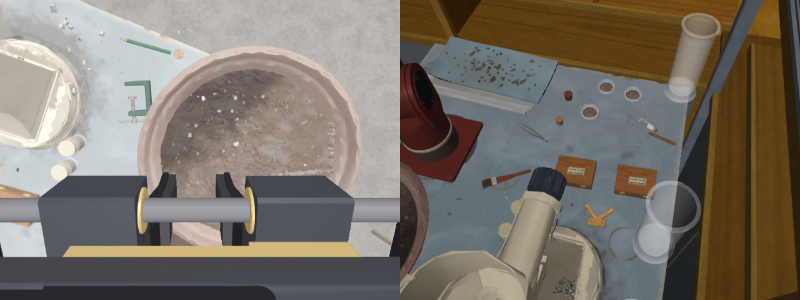

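```bash
cat >> h.py <<'E'
def rows(targets,g,base=None):
    """targets: list of (x,y,z,yaw change deg world ccw); printed in tool axes"""
    st=ctrl.state();R=np.array(st["tool_rot"]);p=np.array(st["ee_pos"])
    print([[*[round(float(a),3) for a in R.T@(np.array(t[:3])-p)],0,0,round(float(-np.radians(t[3])),3),g] for t in targets])
E
python3 - <<'E'
from h import *
r=.43
print(rows([(r*np.cos(a),r*np.sin(a),.51,np.degrees(a)+76.3) for a in np.radians(-76.3+4.5*np.arange(1,13))],.026))
E
```

```text
[[-0.005, -0.035, -0.008, 0, 0, -0.079, 0.026], [-0.005, -0.069, -0.008, 0, 0, -0.157, 0.026], [-0.007, -0.102, -0.008, 0, 0, -0.236, 0.026], [-0.012, -0.136, -0.008, 0, 0, -0.314, 0.026], [-0.02, -0.169, -0.008, 0, 0, -0.393, 0.026], [-0.03, -0.201, -0.008, 0, 0, -0.471, 0.026], [-0.043, -0.232, -0.008, 0, 0, -0.55, 0.026], [-0.058, -0.262, -0.008, 0, 0, -0.628, 0.026], [-0.075, -0.291, -0.008, 0, 0, -0.707, 0.026], [-0.095, -0.319, -0.008, 0, 0, -0.785, 0.026], [-0.116, -0.345, -0.008, 0, 0, -0.864, 0.026], [-0.14, -0.369, -0.008, 0, 0, -0.942, 0.026]]
None
```

Request:
{"op": "jog_arm", "data": {"rows": [[-0.005, -0.035, -0.008, 0, 0, -0.079, 0.026], [-0.005, -0.069, -0.008, 0, 0, -0.157, 0.026], [-0.007, -0.102, -0.008, 0, 0, -0.236, 0.026], [-0.012, -0.136, -0.008, 0, 0, -0.314, 0.026], [-0.02, -0.169, -0.008, 0, 0, -0.393, 0.026], [-0.03, -0.201, -0.008, 0, 0, -0.471, 0.026], [-0.043, -0.232, -0.008, 0, 0, -0.55, 0.026], [-0.058, -0.262, -0.008, 0, 0, -0.628, 0.026]]}}

```text
clock: 2.93
ee_pos: [0.329, -0.2781, 0.509]
tool_rot: [[0.845, -0.535, -0.002], [-0.535, -0.845, 0.002], [-0.002, -0.001, -1.0]]
contact_force: [-0.0, -1.4, 0.7]
width: 0.0263
```

Run:
```python
from h import *
w=ctrl.read_camera("wrist");s=ctrl.read_camera("top")
cv2.imwrite("pics/ws4.png",np.hstack([cv2.resize(w["pixels"],(400,300)),cv2.resize(s["pixels"],(400,300))])[:,:,::-1])
st=ctrl.state();print(st["joint_pos"],st["ee_pos"],st["tool_rot"],st["width"])
p=st["ee_pos"];a0=np.degrees(np.arctan2(p[1],p[0]));print(a0)
r=.435
rows([(r*np.cos(a),r*np.sin(a),.51,np.degrees(a)-a0) for a in np.radians(a0+4.5*np.arange(1,13))],.026)
```

```text
[ 48.0357  -5.563  -12.4335  78.2263  -1.3537 107.3124 -86.6589] [ 0.3313 -0.2748  0.5093] [[ 0.8488 -0.5287 -0.0006]
 [-0.5287 -0.8488  0.0025]
 [-0.0018 -0.0018 -1.    ]] 0.02576018116769557
-39.67780479509131
[[0.008, -0.033, -0.001, 0, 0, -0.079, 0.026], [0.008, -0.068, -0.001, 0, 0, -0.157, 0.026], [0.006, -0.102, -0.001, 0, 0, -0.236, 0.026], [0.002, -0.135, -0.0, 0, 0, -0.314, 0.026], [-0.006, -0.169, -0.0, 0, 0, -0.393, 0.026], [-0.016, -0.201, -0.0, 0, 0, -0.471, 0.026], [-0.028, -0.233, -0.0, 0, 0, -0.55, 0.026], [-0.043, -0.264, -0.0, 0, 0, -0.628, 0.026], [-0.061, -0.293, -0.0, 0, 0, -0.707, 0.026], [-0.08, -0.321, -0.0, 0, 0, -0.785, 0.026], [-0.102, -0.348, 0.0, 0, 0, -0.864, 0.026], [-0.126, -0.372, 0.0, 0, 0, -0.942, 0.026]]
```

View pics/ws4.png

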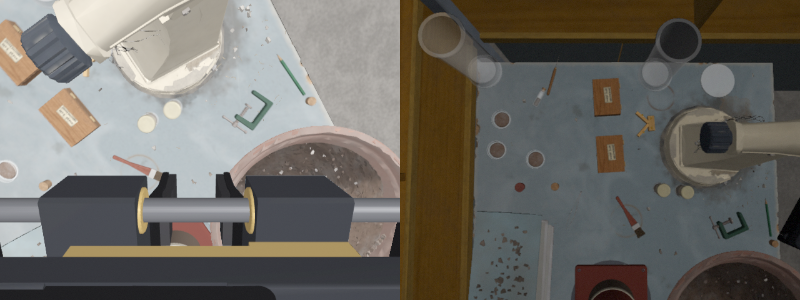

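Request:
{"op": "jog_arm", "data": {"rows": [[0.008, -0.033, -0.001, 0, 0, -0.079, 0.026], [0.008, -0.068, -0.001, 0, 0, -0.157, 0.026], [0.006, -0.102, -0.001, 0, 0, -0.236, 0.026], [0.002, -0.135, 0, 0, 0, -0.314, 0.026], [-0.006, -0.169, 0, 0, 0, -0.393, 0.026], [-0.016, -0.201, 0, 0, 0, -0.471, 0.026], [-0.028, -0.233, 0, 0, 0, -0.55, 0.026], [-0.043, -0.264, 0, 0, 0, -0.628, 0.026], [-0.061, -0.293, 0, 0, 0, -0.707, 0.026], [-0.08, -0.321, 0, 0, 0, -0.785, 0.026], [-0.102, -0.348, 0, 0, 0, -0.864, 0.026], [-0.126, -0.372, 0, 0, 0, -0.942, 0.026]]}}

```text
clock: 4.03
ee_pos: [0.4237, 0.103, 0.5094]
tool_rot: [[0.93, 0.367, -0.002], [0.367, -0.93, 0.001], [-0.001, -0.001, -1.0]]
contact_force: [0.1, 0.2, 0.6]
width: 0.026
```

Run:
```python
from h import *
st=ctrl.state();print(st["joint_pos"],st["ee_pos"],st["tool_rot"],st["width"])
p=st["ee_pos"];R=st["tool_rot"]
print("jaw az",np.degrees(np.arctan2(R[1,1],R[0,1])))
```

```text
[ 24.074   -4.6445 -38.7677  76.5488  -3.1191 107.1449 -84.0086] [0.4237 0.103  0.5094] [[ 0.9304  0.3666 -0.0019]
 [ 0.3666 -0.9304  0.0008]
 [-0.0015 -0.0015 -1.    ]] 0.025977281508802668
jaw az -68.49152875041504
```

Request:
{"op": "jog_arm", "data": {"rows": [[0.006, -0.015, 0.025, 0, 0, -0.12, 0.026], [0.012, -0.03, 0.05, 0, 0, -0.24, 0.026], [0.018, -0.045, 0.075, 0, 0, -0.36, 0.026], [0.024, -0.06, 0.1, 0, 0, -0.48, 0.026], [0.03, -0.075, 0.125, 0, 0, -0.6, 0.026], [0.036, -0.09, 0.15, 0, 0, -0.72, 0.026], [0.042, -0.105, 0.175, 0, 0, -0.84, 0.026], [0.048, -0.12, 0.2, 0, 0, -0.96, 0.026], [0.054, -0.135, 0.225, 0, 0, -1.08, 0.026], [0.06, -0.15, 0.25, 0, 0, -1.2, 0.026], [0.066, -0.165, 0.275, 0, 0, -1.32, 0.026], [0.072, -0.176, 0.3, 0, 0, -1.44, 0.026]]}}

```text
clock: 5.03
ee_pos: [0.4268, 0.2929, 0.2084]
tool_rot: [[-0.245, 0.969, -0.001], [0.969, 0.245, 0.0], [0.001, -0.001, -1.0]]
contact_force: [0.4, -0.5, 0.5]
width: 0.0261
```

Run:
```python
from h import *
st=ctrl.state();print(st["joint_pos"],st["ee_pos"],st["tool_rot"],st["width"])
p=st["ee_pos"];R=st["tool_rot"]
j=np.degrees(np.arctan2(R[1,1],R[0,1]));print("jaw az",j)
d=34-j
rows([(.426,.289,.15,d/2),(.426,.289,.12,d),(.426,.289,.09,d),(.426,.289,.06,d),(.426,.289,.06,d)],.026)
w=ctrl.read_camera("wrist");s=ctrl.read_camera("top")
cv2.imwrite("pics/ws5.png",np.hstack([cv2.resize(w["pixels"],(400,300)),cv2.resize(s["pixels"],(400,300))])[:,:,::-1])
```

```text
[  8.2317   9.1084 -51.6124 101.2048   7.3723  73.2796 -30.9733] [0.4268 0.2929 0.2084] [[-0.2451  0.9695 -0.0013]
 [ 0.9695  0.2451  0.0004]
 [ 0.0007 -0.0012 -1.    ]] 0.026104179127135467
jaw az 14.1895830461981
[[-0.004, -0.002, 0.058, 0, 0, -0.173, 0.026], [-0.004, -0.002, 0.088, 0, 0, -0.346, 0.026], [-0.004, -0.002, 0.118, 0, 0, -0.346, 0.026], [-0.004, -0.002, 0.148, 0, 0, -0.346, 0.026], [-0.004, -0.002, 0.148, 0, 0, -0.346, 0.026]]
```

View pics/ws5.png

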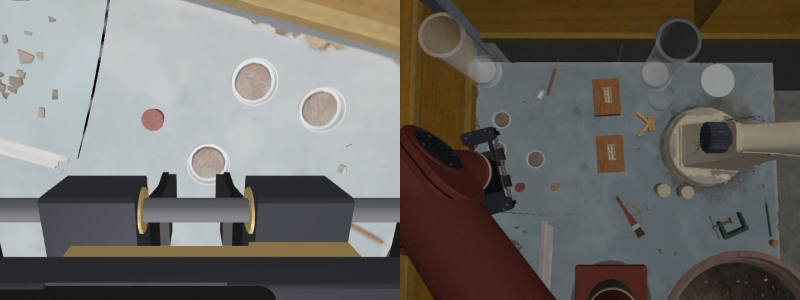

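Run:
```python
from h import *
w=ctrl.read_camera("wrist");print(ray(w,[[416,323],[304,238]],.008)); s=ctrl.read_camera("scene");
print(ray(s,[[303,180],[269,153],[255,193]],.01))
print(proj(w,[ctrl.state()["ee_pos"]]))
```

```text
[[0.544  0.2073 0.008 ]
 [0.4218 0.2622 0.008 ]]
[[0.4564 0.2427 0.01  ]
 [0.363  0.2989 0.01  ]
 [0.3656 0.1848 0.01  ]]
[[318.7905 305.1745]]
```

Request:
{"op": "jog_arm", "data": {"rows": [[-0.004, -0.002, 0.058, 0, 0, -0.12, 0.026], [-0.004, -0.002, 0.088, 0, 0, -0.24, 0.026], [-0.004, -0.002, 0.118, 0, 0, -0.346, 0.026], [-0.004, -0.002, 0.148, 0, 0, -0.346, 0.026], [-0.004, -0.002, 0.148, 0, 0, -0.346, 0.026]]}}

```text
clock: 5.65
ee_pos: [0.4247, 0.2845, 0.0588]
tool_rot: [[-0.548, 0.836, -0.005], [0.836, 0.548, -0.003], [0.0, -0.006, -1.0]]
contact_force: [-1.7, -1.5, 0.1]
width: 0.0261
```

Run:
```python
from h import *
w=ctrl.read_camera("wrist");s=ctrl.read_camera("scene");d=ctrl.read_camera("top")
crop(s,220,100,420,300,3,"s6.png")
a=cv2.resize(w["pixels"],(400,300));b=cv2.resize(d["pixels"][150:350,100:367],(400,300))
cv2.imwrite("pics/ws6.png",np.hstack([a,b])[:,:,::-1])
st=ctrl.state();print(st["ee_pos"],st["contact_force"],st["joint_pos"])
```

```text
[0.4275 0.2882 0.0649] [-0.2149  0.3133  0.6377] [  5.9     19.0834 -51.1428 110.796   17.5036  58.0572 -19.7743]
```

View pics/s6.png

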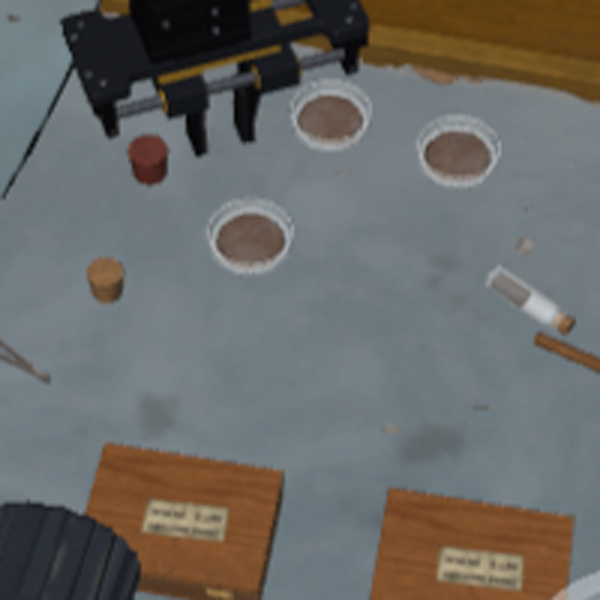

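View pics/ws6.png

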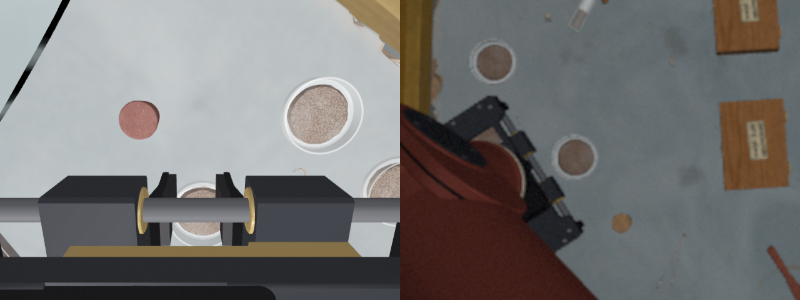

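Request:
{"op": "jog_arm", "data": {"rows": [[0, 0, 0.02, 0, 0, 0, 0.026], [0, 0, 0.04, 0, 0, 0, 0.026], [0, 0, 0.05, 0, 0, 0, 0.026], [0, 0, 0.054, 0, 0, 0, 0.026], [0, 0, 0.054, 0, 0, 0, 0.026], [0, 0, 0.054, 0, 0, 0, 0.026]]}}

```text
clock: 6.3
ee_pos: [0.4269, 0.2884, 0.01]
tool_rot: [[-0.551, 0.834, 0.002], [0.834, 0.551, 0.001], [-0.0, 0.002, -1.0]]
contact_force: [0.3, -0.1, 0.6]
width: 0.0261
```

Run:
```python
from h import *
st=ctrl.state();print(st["ee_pos"],st["contact_force"],st["tool_rot"])
p=st["ee_pos"];q=np.array([.537,.125]);
rows([(*(p[:2]+(q-p[:2])*f),.007,0) for f in (.05,.1,.15,.2,.25,.3,.35,.4,.45,.5,.55,.6)],.026)
```

```text
[0.4269 0.2884 0.01  ] [ 0.2529 -0.0578  0.6371] [[-0.5511  0.8345  0.0016]
 [ 0.8345  0.5511  0.0008]
 [-0.0002  0.0017 -1.    ]]
[[-0.01, 0.0, 0.003, 0, 0, -0.0, 0.026], [-0.02, 0.0, 0.003, 0, 0, -0.0, 0.026], [-0.03, 0.0, 0.003, 0, 0, -0.0, 0.026], [-0.039, 0.0, 0.003, 0, 0, -0.0, 0.026], [-0.049, 0.0, 0.003, 0, 0, -0.0, 0.026], [-0.059, 0.001, 0.003, 0, 0, -0.0, 0.026], [-0.069, 0.001, 0.003, 0, 0, -0.0, 0.026], [-0.079, 0.001, 0.003, 0, 0, -0.0, 0.026], [-0.089, 0.001, 0.003, 0, 0, -0.0, 0.026], [-0.099, 0.001, 0.003, 0, 0, -0.0, 0.026], [-0.108, 0.001, 0.003, 0, 0, -0.0, 0.026], [-0.118, 0.001, 0.003, 0, 0, -0.0, 0.026]]
```

Request:
{"op": "jog_arm", "data": {"rows": [[-0.006, 0, 0.003, 0, 0, 0, 0.026], [-0.012, 0, 0.003, 0, 0, 0, 0.026], [-0.018, 0, 0.003, 0, 0, 0, 0.026], [-0.024, 0, 0.003, 0, 0, 0, 0.026], [-0.03, 0, 0.003, 0, 0, 0, 0.026], [-0.036, 0, 0.003, 0, 0, 0, 0.026], [-0.042, 0, 0.003, 0, 0, 0, 0.026], [-0.048, 0, 0.003, 0, 0, 0, 0.026], [-0.054, 0, 0.003, 0, 0, 0, 0.026], [-0.06, 0, 0.003, 0, 0, 0, 0.026], [-0.065, 0, 0.003, 0, 0, 0, 0.026], [-0.068, 0, 0.003, 0, 0, 0, 0.026]]}}

```text
clock: 7.3
ee_pos: [0.464, 0.2304, 0.0055]
tool_rot: [[-0.551, 0.835, -0.0], [0.835, 0.551, -0.0], [-0.0, -0.0, -1.0]]
contact_force: [0.0, 0.2, -0.1]
width: 0.0261
```

Run:
```python
from h import *
w=ctrl.read_camera("wrist");s=ctrl.read_camera("scene");d=ctrl.read_camera("top")
a=cv2.resize(s["pixels"][100:300,220:420],(400,400));b=cv2.resize(d["pixels"][150:350,150:350],(400,400))
cv2.imwrite("pics/ws7.png",np.hstack([a,b])[:,:,::-1])
st=ctrl.state();print(st["ee_pos"],st["contact_force"],st["joint_pos"])
```

```text
[0.4636 0.2309 0.0055] [-0.0299  0.9233  0.9144] [  9.2754  24.2174 -47.164  112.8806  22.3351  52.3054 -15.9206]
```

View pics/ws7.png

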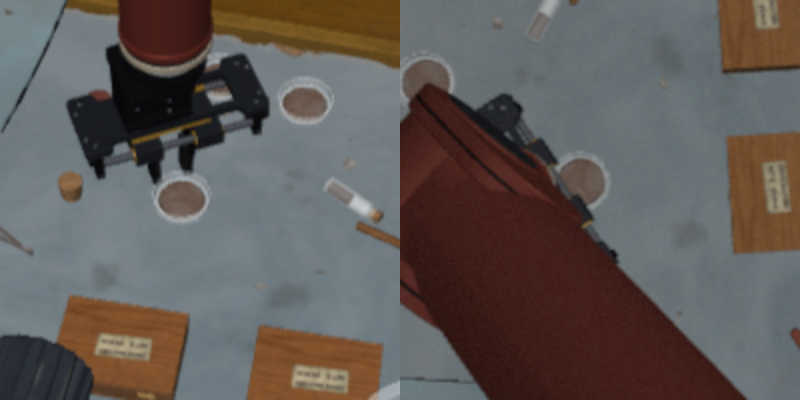

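```bash
cat >> h.py <<'E'
G=np.array([.5635,.0035]);ang=np.radians(-86.7);U=np.array([np.cos(ang),np.sin(ang)]);V=np.array([-U[1],U[0]])
def dish(guess,z=.008,cam="scene",name=None):
    s=ctrl.read_camera(cam);g=proj(s,[[*guess,z]])[0];x,y=map(int,g)
    h=cv2.cvtColor(s["pixels"],cv2.COLOR_RGB2HSV);sub=h[y-22:y+22,x-22:x+22]
    m=((sub[:,:,0]<16)&(sub[:,:,1]>40)&(sub[:,:,1]<110)).astype(np.uint8);m=cv2.morphologyEx(m,cv2.MORPH_OPEN,np.ones((3,3)))
    c=max(cv2.findContours(m,0,1)[0],key=cv2.contourArea);e=cv2.fitEllipse(c);c0=(e[0][0]+x-22,e[0][1]+y-22)
    p=ray(s,[c0],z)[0,:2];st=ctrl.state();t=st["ee_pos"]
    f=lambda q:(round(float((q-G)@U),4),round(float((q-G)@V),4))
    R=st["tool_rot"]
    print("dish px",np.round(c0,1),e[1],"world",p,"gap(along,lat)",f(p),"| TCP",t,f(t[:2]),"dist",np.linalg.norm(p-t[:2]),"dish in tool",(R.T@np.array([*(p-t[:2]),0]))[:2],"F",st["contact_force"],"jaw",np.degrees(np.arctan2(R[1,1],R[0,1])))
    if name: crop(s,int(x)-90,int(y)-90,int(x)+90,int(y)+90,3.3,name)
    return p
E
python3 - <<'E'
from h import *
p=dish((.48,.2))
E
```

```text
dish px [310.4 199. ] (16.078481674194336, 21.68108558654785) world [0.4839 0.1987] gap(along,lat) (-0.1995, -0.0683) | TCP [0.4634 0.2312 0.0056] (-0.2331, -0.0868) dist 0.03839360237030595 dish in tool [-0.0384 -0.0009] F [0.6795 0.8258 0.1793] jaw 33.463753682571685
```

Request:
{"op": "jog_arm", "data": {"rows": [[-0.006, 0, 0, 0, 0, 0, 0.026], [-0.014, 0, 0, 0, 0, 0, 0.026], [-0.022, 0.001, 0, 0, 0, 0, 0.026], [-0.03, 0.001, 0, 0, 0, 0, 0.026], [-0.038, 0.001, 0, 0, 0, 0, 0.026], [-0.046, 0.001, 0, 0, 0, 0, 0.026], [-0.054, 0.002, 0, 0, 0, 0, 0.026], [-0.062, 0.002, 0, 0, 0, 0, 0.026], [-0.07, 0.002, 0, 0, 0, 0, 0.026], [-0.078, 0.002, 0, 0, 0, 0, 0.026], [-0.084, 0.003, 0, 0, 0, 0, 0.026], [-0.088, 0.003, 0, 0, 0, 0, 0.026]]}}

```text
clock: 8.5
ee_pos: [0.5152, 0.1586, 0.0056]
tool_rot: [[-0.551, 0.835, 0.0], [0.835, 0.551, 0.0], [-0.0, 0.0, -1.0]]
contact_force: [0.1, 0.8, 0.6]
width: 0.0257
```

Run:
```python
from h import *
p=dish((.535,.125))
```

```text
dish px [326.  231.6] (17.641733169555664, 22.4680118560791) world [0.5345 0.1269] gap(along,lat) (-0.1249, -0.0218) | TCP [0.5155 0.1581 0.0055] (-0.1571, -0.0391) dist 0.036514096102384486 dish in tool [-0.0365 -0.0012] F [ 0.1106 -1.1783 -0.1422] jaw 33.38274101750626
```

Request:
{"op": "jog_arm", "data": {"rows": [[-0.006, 0, 0, 0, 0, 0, 0.026], [-0.013, 0, 0, 0, 0, 0, 0.026], [-0.02, 0.001, 0, 0, 0, 0, 0.026], [-0.027, 0.001, 0, 0, 0, 0, 0.026], [-0.034, 0.002, 0, 0, 0, 0, 0.026], [-0.039, 0.002, 0, 0, 0, 0, 0.026], [-0.042, 0.002, 0, 0, 0, 0, 0.026], [-0.042, 0.002, 0, 0, 0, 0, 0.026]]}}

```text
clock: 9.22
ee_pos: [0.5398, 0.1246, 0.0055]
tool_rot: [[-0.55, 0.835, -0.0], [0.835, 0.55, -0.0], [-0.0, -0.0, -1.0]]
contact_force: [1.1, 0.6, -0.1]
width: 0.0258
```

Run:
```python
from h import *
p=dish((.557,.09),name="s8.png")
```

```text
dish px [334.  248.2] (18.686086654663086, 22.790382385253906) world [0.5592 0.0925] gap(along,lat) (-0.0891, 0.0008) | TCP [0.5395 0.1252 0.0055] (-0.1229, -0.017) dist 0.038140816538817 dish in tool [-0.0381 -0.0015] F [0.0288 0.3621 0.6731] jaw 33.429009136371945
```

View pics/s8.png

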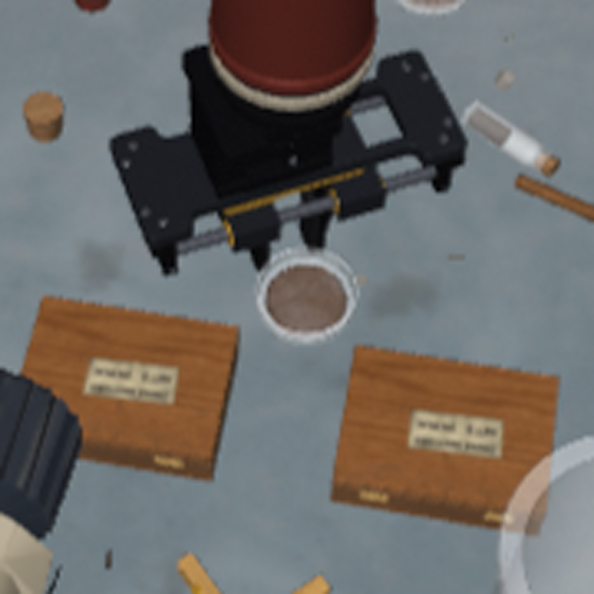

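Run:
```python
from h import *
s=ctrl.read_camera("scene");x,y=map(int,proj(s,[[.557,.09,.008]])[0])
f=lambda L:np.array(L)/3.3+[x-90,y-90]
def gp(L,z=.034):
    for q in ray(s,f(L),z)[:,:2]: print(q,(q-G)@U,(q-G)@V)
gp([(238,325),(214,455),(355,347),(334,488)])
print("floor edge right / V arm tips")
gp([(186,560),(322,580)],.016)
crop(s,260,240,400,370,5,"s9.png")
```

```text
[0.5288 0.0502] -0.04860022214242348 -0.03193320814635099
[ 0.5358 -0.0338] 0.03566241976789038 -0.029806872017672445
[0.5978 0.052 ] -0.046460029785687466 0.03707134691263901
[ 0.6048 -0.0374] 0.04322475316884437 0.038874045297311845
floor edge right / V arm tips
[ 0.5341 -0.0908] 0.09246599212114211 -0.034758460936812216
[ 0.609  -0.0842] 0.09020893598833787 0.04041299131757649
```

View pics/s9.png

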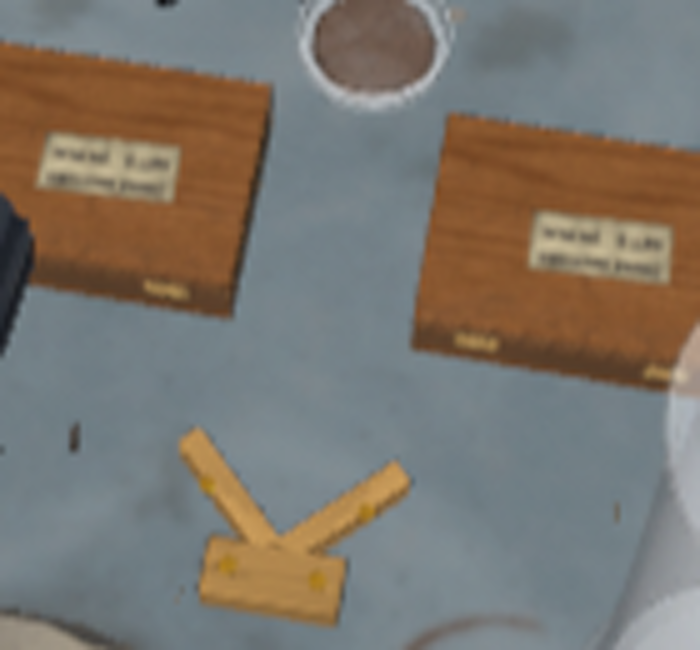

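Request:
{"op": "jog_arm", "data": {"rows": [[0.015, 0, 0, 0, 0, 0, 0.026], [0.032, 0, 0, 0, 0, 0, 0.026], [0.036, 0, 0, 0, 0, 0.1, 0.026], [0.036, 0, 0, 0, 0, 0.21, 0.026], [0.036, 0.003, 0, 0, 0, 0.32, 0.026], [0.034, 0.01, 0, 0, 0, 0.43, 0.026], [0.028, 0.018, 0, 0, 0, 0.525, 0.026], [0.022, 0.026, 0, 0, 0, 0.525, 0.026], [0.019, 0.032, 0, 0, 0, 0.525, 0.026], [0.019, 0.032, 0, 0, 0, 0.525, 0.026], [0.019, 0.032, 0, 0, 0, 0.525, 0.026]]}}

```text
clock: 10.23
ee_pos: [0.5555, 0.1592, 0.0054]
tool_rot: [[-0.061, 0.998, -0.001], [0.998, 0.061, 0.0], [0.0, -0.001, -1.0]]
contact_force: [0.7, 1.0, 0.8]
width: 0.0262
```

Run:
```python
from h import *
p=dish((.5592,.0925),name="s10.png")
d=ctrl.read_camera("top");b=cv2.resize(d["pixels"][110:290,250:430],(550,550));cv2.imwrite("pics/t10.png",b[:,:,::-1])
```

```text
dish px [334.1 248.2] (18.684980392456055, 22.74596405029297) world [0.5592 0.0925] gap(along,lat) (-0.0891, 0.0009) | TCP [0.5551 0.1591 0.0053] (-0.1559, 0.0006) dist 0.06673534327206167 dish in tool [-0.0667  0.0001] F [-0.911  -0.2768 -0.0865] jaw 3.4888397671456315
```

View pics/s10.png

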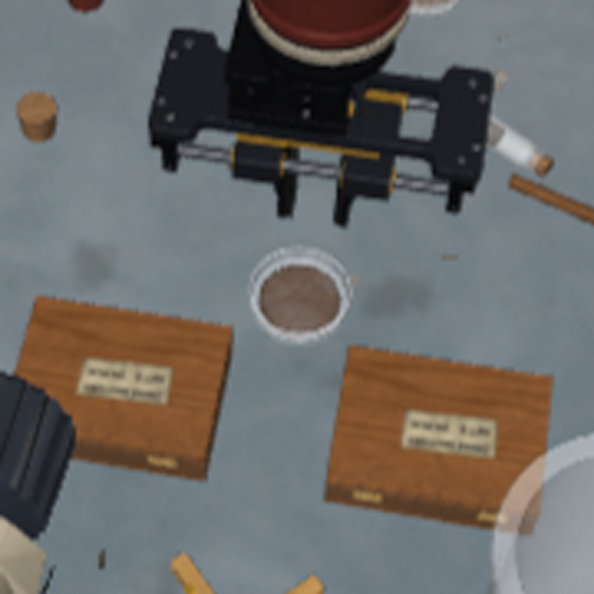

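View pics/t10.png

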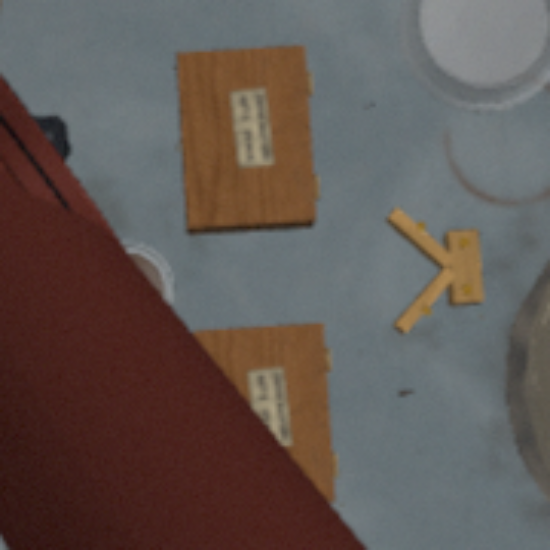

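Request:
{"op": "jog_arm", "data": {"rows": [[-0.006, 0.001, 0, 0, 0, 0, 0.026], [-0.014, 0.002, 0, 0, 0, 0, 0.026], [-0.02, 0.002, 0, 0, 0, 0, 0.026], [-0.025, 0.002, 0, 0, 0, 0, 0.026], [-0.03, 0.002, 0, 0, 0, 0, 0.026], [-0.035, 0.002, 0, 0, 0, 0, 0.026], [-0.04, 0.002, 0, 0, 0, 0, 0.026], [-0.046, 0.002, 0, 0, 0, 0, 0.026], [-0.052, 0.002, 0, 0, 0, 0, 0.026], [-0.057, 0.002, 0, 0, 0, 0, 0.026], [-0.06, 0.002, 0, 0, 0, 0, 0.026], [-0.06, 0.002, 0, 0, 0, 0, 0.026]]}}

```text
clock: 11.33
ee_pos: [0.5612, 0.0981, 0.0055]
tool_rot: [[-0.058, 0.998, -0.0], [0.998, 0.058, -0.0], [-0.0, -0.0, -1.0]]
contact_force: [0.4, 0.9, 0.1]
width: 0.0258
```

Run:
```python
from h import *
p=dish((.561,.06),name="s11.png")
```

```text
dish px [332.1 262.5] (19.59722137451172, 23.113229751586914) world [0.5628 0.0597] gap(along,lat) (-0.0561, 0.0025) | TCP [0.5612 0.0987 0.0056] (-0.0952, 0.0032) dist 0.03909282826397406 dish in tool [-0.0391 -0.0007] F [-0.1987 -0.4658 -0.7172] jaw 3.3419503834230833
```

View pics/s11.png

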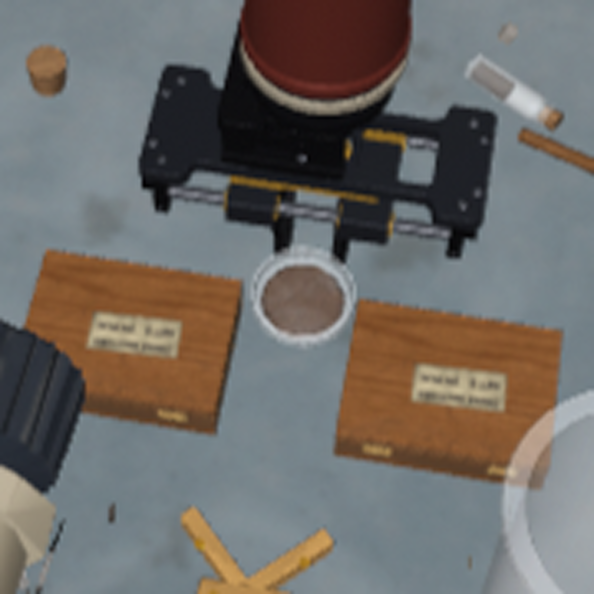

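Request:
{"op": "jog_arm", "data": {"rows": [[-0.004, 0, 0, 0, 0, 0, 0.026], [-0.009, 0, 0, 0, 0, 0, 0.026], [-0.014, 0, 0, 0, 0, 0, 0.026], [-0.019, 0, 0, 0, 0, 0, 0.026], [-0.024, 0, 0, 0, 0, 0, 0.026], [-0.029, 0, 0, 0, 0, 0, 0.026], [-0.034, 0, 0, 0, 0, 0, 0.026], [-0.039, 0, 0, 0, 0, 0, 0.026], [-0.044, 0, 0, 0, 0, 0, 0.026], [-0.048, 0, 0, 0, 0, 0, 0.026], [-0.05, 0, 0, 0, 0, 0, 0.026]]}}

```text
clock: 12.3
ee_pos: [0.5641, 0.0484, 0.0055]
tool_rot: [[-0.058, 0.998, -0.0], [0.998, 0.058, -0.0], [-0.0, -0.0, -1.0]]
contact_force: [1.2, 1.5, 0.7]
width: 0.026
```

Run:
```python
from h import *
p=dish((.564,.01),name="s12.png");print(ctrl.state()["joint_pos"])
```

```text
dish px [327.9 284.7] (20.896379470825195, 24.03314971923828) world [0.5657 0.0105] gap(along,lat) (-0.0068, 0.0026) | TCP [0.5642 0.0482 0.0055] (-0.0446, 0.0033) dist 0.037790957547264026 dish in tool [-0.0378 -0.0007] F [-0.1454 -0.214   0.1214] jaw 3.3259653853321156
[ 20.8769  26.3078 -36.4303 106.6275  19.1929  53.2669 -21.0488]
```

View pics/s12.png

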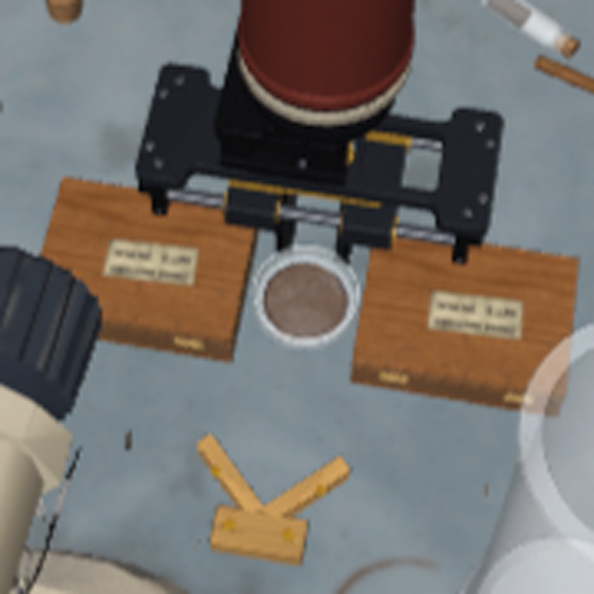

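Request:
{"op": "jog_arm", "data": {"rows": [[-0.004, 0, 0, 0, 0, 0, 0.026], [-0.009, 0, 0, 0, 0, 0, 0.026], [-0.014, 0, 0, 0, 0, 0, 0.026], [-0.019, 0, 0, 0, 0, 0, 0.026], [-0.024, 0, 0, 0, 0, 0, 0.026], [-0.029, 0, 0, 0, 0, 0, 0.026], [-0.034, 0, 0, 0, 0, 0, 0.026], [-0.039, 0, 0, 0, 0, 0, 0.026], [-0.044, 0, 0, 0, 0, 0, 0.026], [-0.048, 0, 0, 0, 0, 0, 0.026], [-0.05, 0, 0, 0, 0, 0, 0.026]]}}

```text
clock: 13.27
ee_pos: [0.567, -0.0015, 0.0055]
tool_rot: [[-0.058, 0.998, -0.0], [0.998, 0.058, -0.0], [-0.0, -0.0, -1.0]]
contact_force: [0.6, 0.3, -0.5]
width: 0.026
```

Run:
```python
from h import *
p=dish((.568,-.04),name="s13.png");print(ctrl.state()["joint_pos"])
```

```text
dish px [323.4 308.3] (22.086368560791016, 24.747119903564453) world [ 0.5686 -0.0393] gap(along,lat) (0.043, 0.0026) | TCP [ 0.5671 -0.0017  0.0055] (0.0054, 0.0033) dist 0.03766795831162685 dish in tool [-0.0377 -0.0007] F [0.2693 0.0295 0.3526] jaw 3.3286844582526705
[ 25.3075  26.2008 -35.6701 106.5385  18.7762  53.1919 -15.661 ]
```

View pics/s13.png

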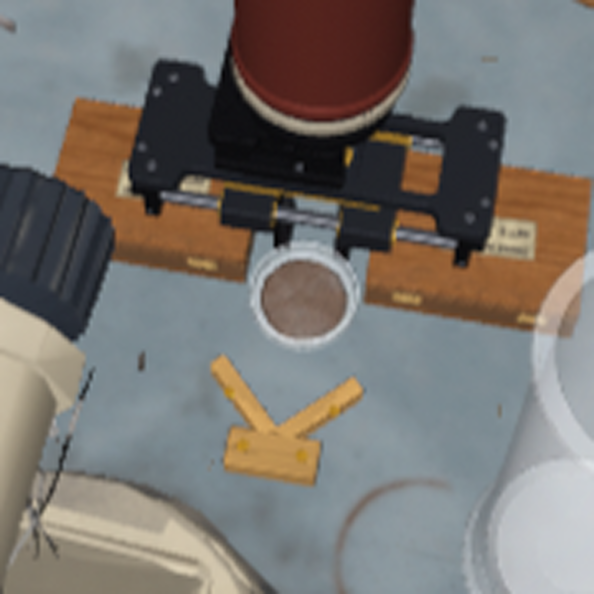

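Request:
{"op": "jog_arm", "data": {"rows": [[-0.004, 0, 0, 0, 0, 0, 0.026], [-0.009, 0, 0, 0, 0, 0, 0.026], [-0.014, 0, 0, 0, 0, 0, 0.026], [-0.019, 0, 0, 0, 0, 0, 0.026], [-0.024, 0, 0, 0, 0, 0, 0.026], [-0.029, 0, 0, 0, 0, 0, 0.026], [-0.033, 0, 0, 0, 0, 0, 0.026], [-0.035, 0, 0, 0, 0, 0, 0.026], [-0.036, 0, 0, 0, 0, 0, 0.026]]}}

```text
clock: 14.07
ee_pos: [0.5692, -0.0371, 0.0055]
tool_rot: [[-0.058, 0.998, 0.0], [0.998, 0.058, -0.0], [-0.0, 0.0, -1.0]]
contact_force: [0.5, -0.7, 0.4]
width: 0.026
```

Run:
```python
from h import *
p=dish((.57,-.075),name="s14.png");print(ctrl.state()["joint_pos"])
```

```text
dish px [320.  325.8] (23.182741165161133, 24.6885986328125) world [ 0.5707 -0.0748] gap(along,lat) (0.0785, 0.0026) | TCP [ 0.5692 -0.037   0.0056] (0.0408, 0.0033) dist 0.0377554655565893 dish in tool [-0.0377 -0.0007] F [ 1.1434 -0.0666  0.0781] jaw 3.354054524304407
[ 28.3127  26.3868 -35.0677 106.0974  18.5784  53.2815 -11.8588]
```

View pics/s14.png

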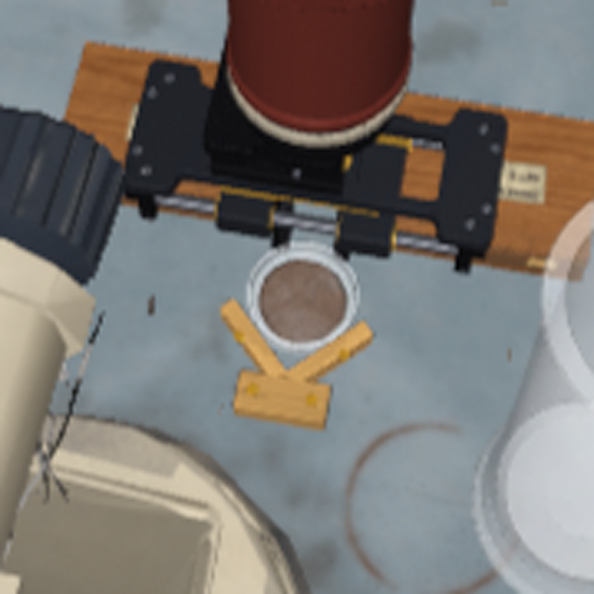

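Request:
{"op": "jog_arm", "data": {"rows": [[-0.001, 0, 0, 0, 0, 0, 0.026], [-0.002, 0, 0, 0, 0, 0, 0.026], [-0.003, 0, 0, 0, 0, 0, 0.026], [-0.004, 0, 0, 0, 0, 0, 0.026], [-0.004, 0, 0, 0, 0, 0, 0.026]]}}

```text
clock: 14.53
ee_pos: [0.5691, -0.0399, 0.0055]
tool_rot: [[-0.059, 0.998, -0.0], [0.998, 0.059, 0.001], [0.001, -0.0, -1.0]]
contact_force: [-0.9, 2.0, 1.1]
width: 0.0259
```

Request:
{"op": "jog_arm", "data": {"rows": [[-0.0005, 0, 0, 0, 0, 0, 0.026], [-0.001, 0, 0, 0, 0, 0, 0.026], [-0.0015, 0, 0, 0, 0, 0, 0.026], [-0.002, 0, 0, 0, 0, 0, 0.026], [-0.002, 0, 0, 0, 0, 0, 0.026]]}}

```text
clock: 14.95
ee_pos: [0.5691, -0.0405, 0.0055]
tool_rot: [[-0.061, 0.998, -0.001], [0.998, 0.061, 0.002], [0.002, -0.001, -1.0]]
contact_force: [-3.1, 6.2, 1.1]
width: 0.026
```

Run:
```python
from h import *
p=dish((.57,-.079),name="s15.png")
```

```text
dish px [319.7 327.2] (23.164447784423828, 24.891836166381836) world [ 0.5708 -0.0775] gap(along,lat) (0.0813, 0.0026) | TCP [ 0.569  -0.0405  0.0055] (0.0442, 0.003) dist 0.03705802327861265 dish in tool [-0.0371 -0.0005] F [-3.6337  7.7426  1.8313] jaw 3.4692339875342357
```

View pics/s15.png

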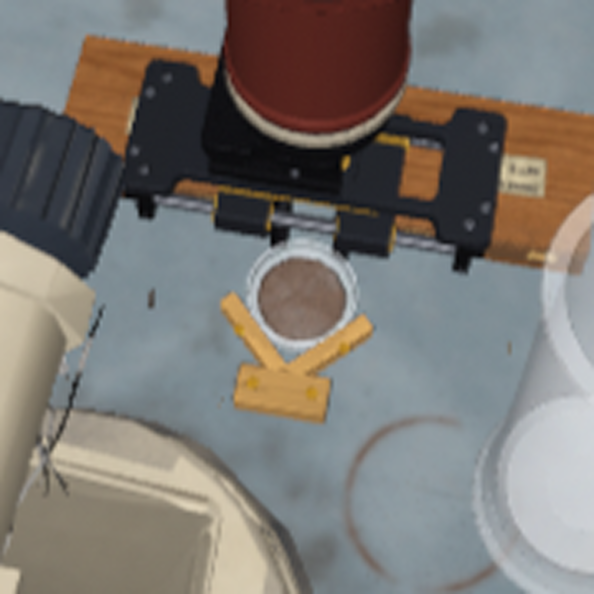

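Request:
{"op": "jog_arm", "data": {"rows": [[0, -0.0005, 0, 0, 0, 0, 0.026], [0, -0.001, 0, 0, 0, 0, 0.026], [0, -0.001, 0, 0, 0, 0, 0.026]]}}

```text
clock: 15.25
ee_pos: [0.5686, -0.0406, 0.0056]
tool_rot: [[-0.061, 0.998, 0.0], [0.998, 0.061, 0.002], [0.002, 0.001, -1.0]]
contact_force: [-1.0, 7.1, -0.0]
width: 0.0258
```

Request:
{"op": "jog_arm", "data": {"rows": [[-0.0005, -0.0005, 0, 0, 0, 0, 0.026], [-0.0005, -0.001, 0, 0, 0, 0, 0.026], [-0.0005, -0.001, 0, 0, 0, 0, 0.026]]}}

```text
clock: 15.5
ee_pos: [0.5684, -0.0407, 0.0059]
tool_rot: [[-0.061, 0.998, 0.002], [0.998, 0.061, 0.003], [0.002, 0.002, -1.0]]
contact_force: [0.8, 8.3, -0.0]
width: 0.026
```

Request:
{"op": "jog_arm", "data": {"rows": [[-0.0005, -0.0005, 0, 0, 0, 0, 0.026], [-0.0005, -0.001, 0, 0, 0, 0, 0.026], [-0.0005, -0.001, 0, 0, 0, 0, 0.026]]}}

```text
clock: 15.75
ee_pos: [0.5681, -0.0408, 0.0063]
tool_rot: [[-0.061, 0.998, 0.003], [0.998, 0.061, 0.003], [0.003, 0.004, -1.0]]
contact_force: [3.7, 9.4, 1.1]
width: 0.0264
```

Run:
```python
from h import *
p=dish((.57,-.079),name="s16.png");F=ctrl.state()["contact_force"][:2];print(F@U,F@V)
```

```text
dish px [319.6 327.1] (23.299394607543945, 24.96959114074707) world [ 0.5705 -0.0773] gap(along,lat) (0.0811, 0.0023) | TCP [ 0.5681 -0.0407  0.0063] (0.0444, 0.0021) dist 0.036644191456755536 dish in tool [-0.0366  0.0001] F [2.9901 8.8571 0.6647] jaw 3.5175910899383878
-8.670333502167063 3.4949882318350394
```

Request:
{"op": "jog_arm", "data": {"rows": [[0, 0.001, 0, 0, 0, 0, 0.026], [-0.001, 0.001, 0, 0, 0, 0, 0.026], [-0.001, 0.001, 0, 0, 0, 0, 0.026]]}}

```text
clock: 16.05
ee_pos: [0.5684, -0.0409, 0.0059]
tool_rot: [[-0.062, 0.998, 0.002], [0.998, 0.062, 0.004], [0.004, 0.002, -1.0]]
contact_force: [1.5, 11.5, 0.4]
width: 0.026
```

Request:
{"op": "jog_arm", "data": {"rows": [[0.001, 0.001, 0, 0, 0, 0, 0.026], [0.003, 0.001, 0, 0, 0, 0, 0.026], [0.006, 0.001, 0, 0, 0, 0, 0.026], [0.011, 0.001, 0, 0, 0, 0, 0.026], [0.017, 0.001, 0, 0, 0, 0, 0.026], [0.02, 0.001, 0, 0, 0, 0, 0.026]]}}

```text
clock: 16.55
ee_pos: [0.5674, -0.024, 0.0056]
tool_rot: [[-0.059, 0.998, 0.0], [0.998, 0.059, -0.0], [-0.0, 0.0, -1.0]]
contact_force: [0.2, 0.5, 0.1]
width: 0.0258
```

Run:
```python
from h import *
p=dish((.57,-.079));s=ctrl.read_camera("scene")
crop(s,280,280,370,370,6.5,"s17.png")
```

```text
dish px [319.6 326.9] (23.047622680664062, 25.032093048095703) world [ 0.5704 -0.077 ] gap(along,lat) (0.0808, 0.0022) | TCP [ 0.5674 -0.0234  0.0057] (0.0271, 0.0024) dist 0.05368420983495087 dish in tool [-0.0537 -0.0002] F [ 0.3569 -0.2546 -0.0371] jaw 3.4399493900000673
```

View pics/s17.png

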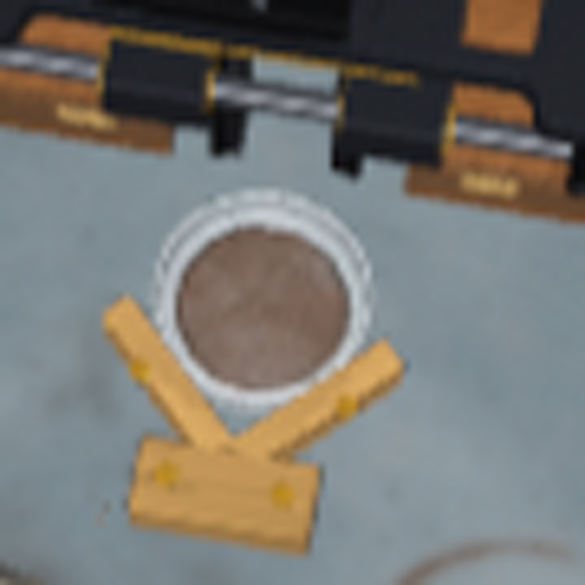

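Request:
{"op": "jog_arm", "data": {"rows": [[0, 0, 0, 0, 0, 0, 0], [-0.003, 0, 0, 0, 0, 0, 0], [-0.006, 0, 0, 0, 0, 0, 0], [-0.009, 0, 0, 0, 0, 0, 0], [-0.011, 0, 0, 0, 0, 0, 0], [-0.012, 0, 0, 0, 0, 0, 0], [-0.013, 0, 0, 0, 0, 0, 0], [-0.0135, 0, 0, 0, 0, 0, 0], [-0.014, 0, 0, 0, 0, 0, 0], [-0.0145, 0, 0, 0, 0, 0, 0]]}}

```text
clock: 17.48
ee_pos: [0.5689, -0.0368, 0.0059]
tool_rot: [[-0.061, 0.998, 0.001], [0.998, 0.061, 0.003], [0.003, 0.002, -1.0]]
contact_force: [1.3, 8.1, 0.9]
width: 0.0004
```

Request:
{"op": "jog_arm", "data": {"rows": [[-0.0005, 0, 0, 0, 0, 0, 0], [-0.001, 0, 0, 0, 0, 0, 0], [-0.001, 0, 0, 0, 0, 0, 0]]}}

```text
clock: 17.73
ee_pos: [0.569, -0.0369, 0.0059]
tool_rot: [[-0.061, 0.998, 0.001], [0.998, 0.061, 0.003], [0.003, 0.002, -1.0]]
contact_force: [1.3, 9.6, 0.4]
width: 0.0007
```

Request:
{"op": "jog_arm", "data": {"rows": [[0.001, 0, 0, 0, 0, 0, 0], [0.002, 0, 0, 0, 0, 0, 0], [0.005, 0, 0, 0, 0, 0, 0], [0.012, 0, 0, 0, 0, 0, 0], [0.022, 0, 0, 0, 0, 0, 0], [0.035, 0, 0, 0, 0, 0, 0], [0.05, 0, 0, 0, 0, 0, 0], [0.06, 0, -0.02, 0, 0, 0, 0], [0.07, 0, -0.05, 0, 0, 0, 0], [0.08, 0, -0.08, 0, 0, 0, 0], [0.09, 0, -0.11, 0, 0, 0, 0], [0.09, 0, -0.13, 0, 0, 0, 0]]}}

```text
clock: 18.73
ee_pos: [0.5632, 0.0539, 0.1386]
tool_rot: [[-0.063, 0.998, 0.002], [0.998, 0.063, 0.001], [0.001, 0.003, -1.0]]
contact_force: [-0.6, 1.3, -0.7]
width: 0.0004
```

Request:
{"op": "jog_arm", "data": {"rows": [[0.03, 0, -0.02, 0, 0, 0, 0], [0.06, 0, -0.03, 0, 0, 0, 0], [0.08, 0, -0.03, 0, 0, 0, 0], [0.08, 0, -0.03, 0, 0, 0, 0], [0.08, 0, -0.03, 0, 0, 0, 0]]}}

```text
clock: 19.15
ee_pos: [0.5575, 0.1319, 0.1657]
tool_rot: [[-0.063, 0.998, -0.0], [0.998, 0.063, 0.0], [0.0, -0.0, -1.0]]
contact_force: [-0.0, -0.7, -0.5]
width: 0.0005
```

Run:
```python
from h import *
p=dish((.57,-.079));s=ctrl.read_camera("scene");d=ctrl.read_camera("top")
a=cv2.resize(s["pixels"][280:370,280:370],(400,400),interpolation=2)
b=cv2.resize(d["pixels"][155:245,335:425],(400,400),interpolation=2)
cv2.imwrite("pics/s18.png",np.hstack([a,b])[:,:,::-1])
cv2.imwrite("pics/s19.png",np.hstack([cv2.resize(s["pixels"],(400,300)),cv2.resize(d["pixels"],(400,300))])[:,:,::-1])
```

```text
dish px [319.5 326.7] (23.22730827331543, 25.137313842773438) world [ 0.5701 -0.0767] gap(along,lat) (0.0804, 0.0019) | TCP [0.5578 0.1301 0.1653] (-0.1267, 0.0016) dist 0.20715948578810156 dish in tool [-0.2072 -0.0002] F [0.3489 0.3113 0.0545] jaw 3.4578298155073814
```

View pics/s18.png

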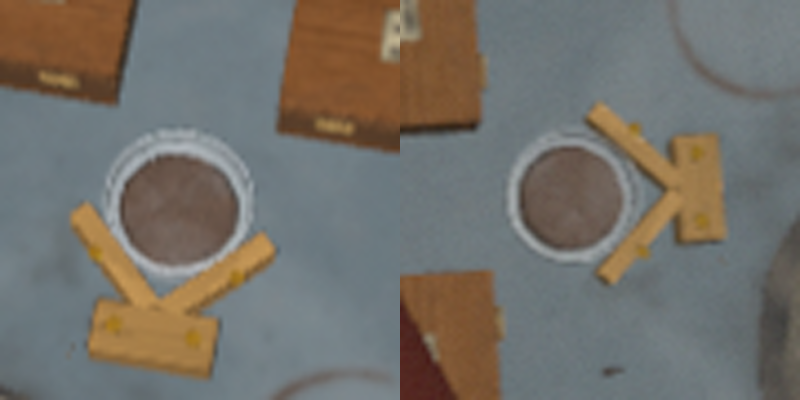

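View pics/s19.png

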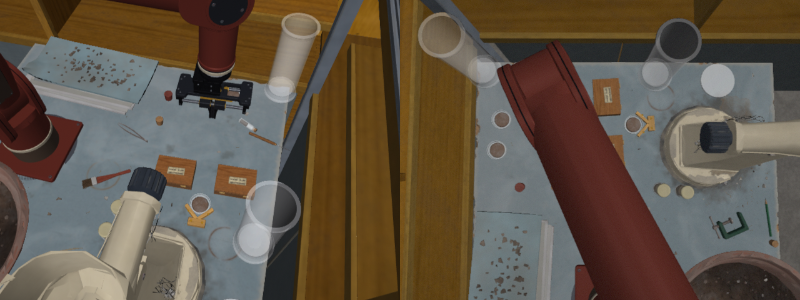

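Run:
```python
from h import *
print(ctrl.close_job(),ctrl.state()["contact_force"])
```

```text
the job is handed in; nothing more can be done
the job is handed in; nothing more can be done
```

I pushed the dish nearest the base through the gap and into the V stop, then handed the job in at about 19.3 s of the 64 s allowed.

- **Pushing:** I used the two fingertips side by side against the dish's rear. The first push ran diagonally to the mouth of the gap, and the second straight through it. I finished with a light nudge with the fingers shut.
- **Seating:** At the V, the wrist force rose to about 8–12 N along the push. The sideways force changed sign when I shifted the fingers about 1 mm sideways, and the dish hardly moved, so both arms were touching it. The last nudge pushed back almost straight along the axis, at about 10 N.
- **After backing off:** The scene and top pictures show the dish against both arms. The gripper is clear, at 0.165 m height, with no measurable contact force. I did not touch the stoppers, vial or jars.

**Small disagreements:**
- The two cameras place the gap's centre line about 3 mm apart, so I aimed between them.
- The camera reading of the dish moved about 0.8 mm back from the V between pressing and the final look. That is about half a pixel, and it is too fine to rule out a tiny gap at one of the arms.

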